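Change the label roll on the jar labeller

TASK

The labeller has run out: pull the empty cardboard core up off its spindle (spring balls hold it, so it takes a firm pull) and throw it in the scrap bin. Then take the widest of the three label rolls standing on edge in the cradle and mount it lying flat on the spindle, pressed down past the spring balls until it sits fully home on the supply disc. Leave the other two rolls in the cradle where they are.

Things in the scene. Friction and masses are not known exactly. Their poses are not given: they have to be found in the camera images.
- labeller: Jar labelling machine, fixed: green deck with a steel top 50 mm above the table, spanning x -80..+240, y -300..+70 mm about its origin, which lies at table height under the supply spindle's axis; z up. Within 90 mm of that axis stands only the spindle; further off are rollers, take-up reel (at +200, +5) and peel plate, all under 130 mm high, a jar on a turntable and a control box up to 200 mm.
- spindle_seat (a point): Centre of the top of the aluminium supply disc (diameter 120 mm, 58 mm above the table) at the spindle's foot; z up. The steel spindle has diameter 22.4 mm for 50 mm, then tapers to 12 mm at its tip, 62 mm above this point. Three spring balls, centres 44 mm above this point, stick out of it 3 mm: a 40 mm core or roll fits on the disc just under them.
- spindle_tip (a point): Top of the spindle, on its axis, 62 mm above the supply disc. To pull a core off from under the spring balls takes about 8 to 15 N; to start one over them from above, about 5 to 12 N. Inside a bore they drag with a few N, more if it is held off-centre; in the last millimetre down they click out over the core's top and hold it.
- core: Spent cardboard core, a plain brown tube of outer diameter 32 mm, bore 25.4 mm, height 40 mm, about 15 g, sitting on the spindle. Origin: its centre (20 mm above the supply disc at the start); z along its axis, upright at the start.
- roll_wide: The label roll to load: white paper wound on a brown core, outer diameter 60 mm, bore 25.4 mm, width 40 mm along its axis, 60 to 120 g. Origin: its centre, on its axis. x is its axis: level at the start, along the cradle's x; either end may go down on the disc. Let go with its lower rim on the table and its axis 45 degrees or more up from level, it tips over to lie flat by itself.
- roll_mid: A label roll like the wide one but 28 mm wide; stays in the cradle. Origin: its centre; x its axis.
- roll_narrow: A label roll like the wide one but 22 mm wide; stays in the cradle. Origin: its centre; x its axis.
- cradle: Fixed roll cradle: two level steel rods of diameter 8 mm, 40 mm apart, along its x, on a base 204 by 60 mm with 22 mm high green end plates. The rolls stand on edge across the rods at x = -58, 0 and +58 mm in any order, their centres about 40 mm above the table, bottoms 10 mm above it. Origin: centre of its underside; z up.
- bin: Grey open scrap bin, fixed, 120 by 120 mm (134 over the rim) and 90 mm high, wall and floor 4 mm, empty. Origin: centre of its underside; z up. The table between it and the robot is clear, in a strip 120 mm wide.

How it is judged (in metres and radians):
On the way, in this order (a step that is already met when the one before it is completed fails the run):
1. the empty core has been pulled clear of the spindle (distance between core and spindle_seat above 0.11 m), for 0.1 s.
2. the wide roll is home on the spindle: on its axis, flat and down on the disc (horizontal distance between roll_wide and spindle_seat below 0.004 m and z of roll_wide in the frame of spindle_seat between 0.015 and 0.0215 m and angle between the x axis of roll_wide and the z axis of spindle_seat, either way round below 0.08 rad), for 0.2 s.
At the end, for the whole second after the job is handed in: The wide roll is released and at rest on the spindle: axis within 4 mm and 0.08 rad of the spindle's, centre at most 21.5 mm above the disc (20 is fully home). The core lies at rest in the bin, below its rim. The other two rolls are within 25 mm of where they stood (all of step 2 and linear speed of roll_wide below 0.02 m/s and x of core in the frame of bin between -0.058 and 0.058 m and y of core in the frame of bin between -0.058 and 0.058 m and z of core in the frame of bin below 0.08 m and linear speed of core below 0.03 m/s and distance of each of roll_mid, roll_narrow from where it was at the start of the episode below 0.025 m); the robot touches nothing.
It fails at once if another roll is knocked or lifted out of its place in the cradle (moved more than 40 mm) (distance of any of roll_mid, roll_narrow from where it was at the start of the episode above 0.04 m).
It also fails if it takes over 72 s, if anything falls off the work surface, if the arm or the gripper's body presses on something with over 40 N, if the wrist force passes 120 N, or if a joint passes its speed limit or range.

ROBOT

A 6-joint arm with a two-finger parallel gripper is mounted at the origin on the work surface. World frame = base frame: x ahead of the robot, y to its left, z up, the work surface at z = 0. Lengths are in m, angles in degrees, forces in N, time in s.
With the tool pointing down it reaches from about 0.4 to 0.825 m from the base axis. Payload 7 kg.
Tool frame: the origin (TCP) lies between the finger pads; the fingertips stand 22 mm ahead of it and the grasp point (between the pads) lies 3 mm ahead of it; z points along the fingers, y is the line along which they close (so a half turn about z gives the same grasp; the last joint's range is limited). The gripper opens to 88 mm and grips with 3 to 60 N. Pads are 19 mm wide; open, the fingers measure 130 mm over their backs; the gripper's body (78 mm by 193 mm) begins 47 mm behind the grasp point.
Start: joints at [91.622, 20.546, 0.682, 0, -70.136, -16.507], TCP at [0.173, 0.652, 0.249] pointing down, gripper open.
Joint ranges: [-176.03, 176.03], [-82.01, 121.73], [-58.28, 71.71], [-173.87, 95.51], [-174.79, -0.11], [-173.66, 173.66]. Speed limits (degrees/s): [136.94, 136.94, 172.46, 180, 180, 180].

INTERFACE

Orientations are given as [roll, pitch, yaw] about the fixed x, y, z axes, in that order (R = Rz(yaw) Ry(pitch) Rx(roll)).
In Python, from plant import ctrl gives the robot as it stands.
- The arm moves only by the tool apply_moves, never from a script. Its argument "targets" is a list of rows, each an object with "travel": the shift along the tool's x, y, z in mm, a list of three; "roll": the turn about the tool's z in degrees; "jaw": the finger opening in mm, from 0 to 87.6. In form: [{"travel": [tx, ty, tz], "roll": roll, "jaw": jaw}, ...]. A call has 1 to 10 rows; each row shifts and turns the commanded pose from where the row before left it, along the tool's axes as they then stand; what a row does not reach is not made up. A row lasts 1/10 s, in which the tool goes at most 50 mm and 8.59 degrees, less where a joint would pass 70% of its speed; a pose out of reach is approached as far as the arm can. A call with a gripper value outside its range is refused whole. The fingers move at their own pace and stop on an object; the grip force is fixed at half the most. Time passes only in rows, so rows that do not move let the fingers close. It gives the time, the measured TCP pose, the force, the opening and the grip force at its end, in the units of the state.
- ctrl.get_obs(): the state, without advancing time (a new reading comes with each control period).
- ctrl.snapshot(name): name is "scene" or "top" or "wrist"; returns the picture (420x560x3 uint8, red, green, blue); there is no depth.
- ctrl.calibration(name): a dict with "K" (3x3 intrinsics, pixels), "dist_coeffs" ([k1, k2, p1, p2, k3] as OpenCV has them; the pictures are not rectified), "extrinsics" (4x4, takes a point from camera to world coordinates); the wrist camera has in their place "hand_eye" (4x4, takes a point from camera to tool coordinates, whose origin is the TCP and whose axes are the flange's). Camera axes: x right, y down, z forward; pixel columns grow to the right and rows downward; lengths in m; the calibration is good to about 2 mm. A picture is of the moment at which its call begins: read the wrist's pose just before it. calibration takes no time and is no camera call.
- ctrl.close_job(): hands the job in; it is judged then, once.
The state is a dict: "clock": time; "joint_pos": joint angles; "qvel": joint speeds; "tau": joint torques, N m; "tool_pos": TCP position; "orientation": TCP orientation; "force": force on the tool from outside, world axes, zero at the start; "moment": the same for the moment, N m; "opening": finger opening in m; "gripper_force": force on a finger pad.
Only numpy, scipy, OpenCV 4.12 (cv2) and the standard library are available. Lean on these libraries where they do the work, as an engineer would, in place of code of your own. Each camera call takes 0.05 s, during which the arm holds its last target. There are 200 camera calls.

## Working session

There is one attempt and no reset: what is moved stays moved. The work goes in short steps, Python scripts to look and compute and a tool call to move; the robot and the scene stay as the last step left them, time stands still between calls to the robot, and variables do not carry over. Pictures are saved under pics/ and viewed, at most 13 in all, crops included, and the job is handed in when it is done.

Besides the shell and the picture viewer there is one more tool, called after ">>>" as name([rows], argument=value, ...), one row to a line, values as JSON. apply_moves: Moves the arm, as the interface text tells. Its arguments: {"type":"object","properties":{"targets":{"type":"array","items":{"type":"object","properties":{"travel":{"type":"array","items":{"type":"number"}},"roll":{"type":"number"},"jaw":{"type":"number"}}}}},"required":["targets"]}

```bash
mkdir -p pics
cat > h.py <<'E'
import numpy as np, cv2
from plant import ctrl
from scipy.spatial.transform import Rotation as R
def tool():
    o=ctrl.get_obs(); T=np.eye(4); T[:3,:3]=R.from_euler('xyz',o['orientation'],degrees=True).as_matrix(); T[:3,3]=o['tool_pos']; return T
def cam(n):
    c=ctrl.calibration(n); E=np.array(c['extrinsics']) if n!='wrist' else tool()@np.array(c['hand_eye'])
    return np.array(c['K']),np.array(c['dist_coeffs']),E
def ray(n,uv,z,C=None):
    K,d,E=C or cam(n)
    p=cv2.undistortPoints(np.array(uv,float).reshape(-1,1,2),K,d).reshape(-1,2)
    r=np.c_[p,np.ones(len(p))]@E[:3,:3].T; o=E[:3,3]
    return o+r*((np.array(z)-o[2])/r[:,2])[:,None]
def proj(n,P,C=None):
    K,d,E=C or cam(n); W=np.linalg.inv(E)
    return cv2.projectPoints(np.array(P,float),cv2.Rodrigues(W[:3,:3])[0],W[:3,3],K,d)[0].reshape(-1,2)
def snap(n,name,s=1.4,crop=None):
    im=ctrl.snapshot(n)[:,:,::-1]
    if crop: x0,y0,x1,y1=crop; im=im[y0:y1,x0:x1]
    cv2.imwrite('pics/'+name,cv2.resize(im,None,fx=s,fy=s,interpolation=cv2.INTER_CUBIC))
E
python3 - <<'E'
from h import *
o=ctrl.get_obs();print(o)
print(cam('top')[2],cam('wrist')[2], cam('scene')[2])
print(np.array(ctrl.calibration('wrist')['hand_eye']))
snap('top','top.png');snap('scene','scene.png')
E
```

```text
{'clock': 0.0, 'joint_pos': array([ 9.16235556e+01,  2.05901593e+01,  6.32714997e-01, -2.08556554e-02,
       -7.01342192e+01, -1.65065546e+01]), 'qvel': array([-0.03524806, -0.03412409,  0.03969475, -0.03987357,  0.04679708,
       -0.00137606]), 'tau': array([-2.41434309e-04, -5.82713091e+01,  2.93050611e+01,  6.99747384e+00,
        6.82278143e-03, -1.51419463e-04]), 'tool_pos': array([0.17327741, 0.65190804, 0.24762669]), 'orientation': array([ 1.79906543e+02, -7.24891492e-03, -1.48900959e+01]), 'force': array([-0.07136829, -0.52824476, -0.09599968]), 'moment': array([-0.00861462, -0.00691975,  0.01850928]), 'gripper_force': 0.0, 'opening': 0.08775593931948898}
[[ 5.86310203e-03 -9.85447836e-01  1.69876974e-01  3.95410571e-01]
 [-9.99279177e-01  5.97922350e-04  3.79574518e-02  2.44081413e-02]
 [-3.75066620e-02 -1.69977071e-01 -9.84733997e-01  1.04108762e+00]
 [ 0.00000000e+00  0.00000000e+00  0.00000000e+00  1.00000000e+00]] [[-0.25663904 -0.93178627 -0.25673088  0.24281736]
 [-0.96650673  0.2477141   0.06710046  0.63264932]
 [ 0.00107257  0.26535272 -0.96415081  0.38326356]
 [ 0.          0.          0.          1.        ]] [[-0.07461955  0.71748888 -0.69256164  1.02931675]
 [ 0.99709863  0.04320675 -0.06266977  0.09570825]
 [-0.01504153 -0.69522865 -0.71863125  0.60709407]
 [ 0.          0.          0.          1.        ]]
[[ 3.38025895e-04 -9.64117826e-01 -2.65474489e-01  7.21708210e-02]
 [ 9.99999787e-01  4.74189590e-04 -4.48814552e-04  9.63867077e-04]
 [ 5.58595349e-04 -2.65474281e-01  9.64117780e-01 -1.35626350e-01]
 [ 0.00000000e+00  0.00000000e+00  0.00000000e+00  1.00000000e+00]]
```

View pics/top.png

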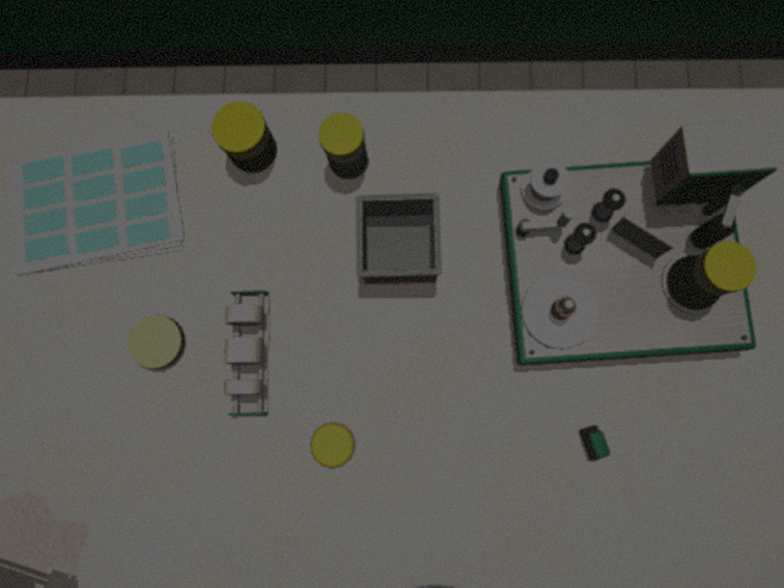

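View pics/scene.png

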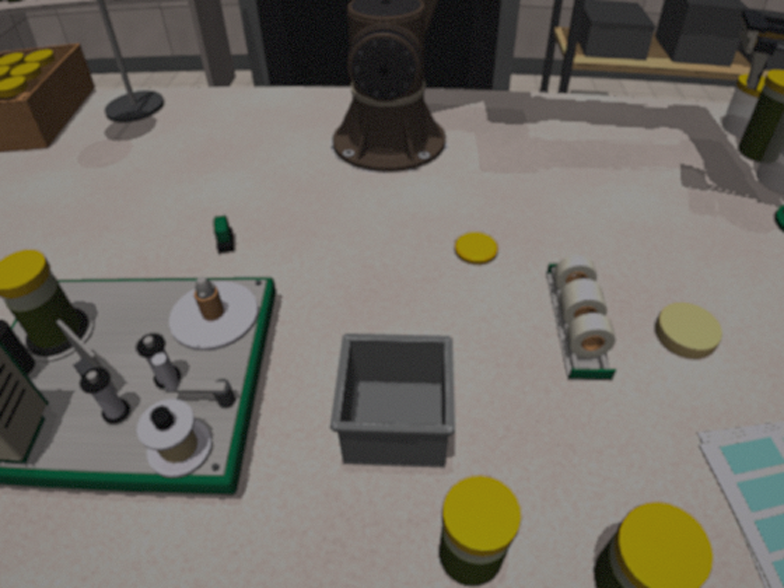

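Top view: the wide roll is the middle one at about (243,350), the bin rim spans (357–440,193–283), the spindle and core are at (565,306), and the rods run along world x. The scene view agrees: widest roll in the middle, brown core on the spindle.

Run:
```python
from h import *
s=1.4
f=lambda L,z:print(np.round(ray('top',np.array(L)/s,z)*1000,1).tolist())
print('rolls top');f([(243,314),(243,350),(243,387)],.07)
print('cradle plates');f([(250,292),(248,414)],.022)
print('spindle tip');f([(569,299)],.12); print('disc centre');f([(560,311)],.058)
print('bin rim corners TL TR BL BR');f([(356,195),(440,194),(359,283),(440,278)],.09)
print('deck corners');f([(520,362),(753,348),(502,173)],.05)
```

```text
rolls top
[[536.7, 306.3, 70.0], [479.9, 303.6, 70.0], [422.6, 300.9, 70.0]]
cradle plates
[[580.7, 310.2, 22.0], [380.9, 304.3, 22.0]]
spindle tip
[[552.0, -192.4, 120.0]]
disc centre
[[543.4, -192.2, 58.0]]
bin rim corners TL TR BL BR
[[724.6, 128.6, 90.0], [725.3, -4.4, 90.0], [582.3, 121.5, 90.0], [590.0, -3.6, 90.0]]
deck corners
[[464.0, -128.9, 50.0], [486.6, -489.3, 50.0], [774.6, -107.9, 50.0]]
```

>>> apply_moves([
  {"travel":[0,0,0],"roll":-7.45,"jaw":87},
  {"travel":[0,0,0],"roll":-7.45,"jaw":87},
  {"travel":[18.7,42.2,0],"roll":0,"jaw":87},
  {"travel":[18.7,42.2,0],"roll":0,"jaw":87},
  {"travel":[18.7,42.2,0],"roll":0,"jaw":87},
  {"travel":[18.7,42.2,0],"roll":0,"jaw":87},
  {"travel":[18.7,42.2,0],"roll":0,"jaw":87},
  {"travel":[18.7,42.2,0],"roll":0,"jaw":87},
  {"travel":[18.7,42.2,0],"roll":0,"jaw":87},
  {"travel":[18.7,42.2,0],"roll":0,"jaw":87},
])

```text
clock: 1.1
tool_pos: [0.3233, 0.3128, 0.2485]
orientation: [180.0, 0.0, 0.0]
force: [1.0, 1.1, -0.2]
opening: 0.0866
gripper_force: 0.0
```

>>> apply_moves([
  {"travel":[18.7,42.2,0],"roll":0,"jaw":87},
  {"travel":[18.7,42.2,0],"roll":0,"jaw":87},
  {"travel":[18.7,42.2,0],"roll":0,"jaw":87},
  {"travel":[18.7,42.2,0],"roll":0,"jaw":87},
  {"travel":[18.7,42.2,0],"roll":0,"jaw":87},
  {"travel":[18.7,42.2,0],"roll":0,"jaw":87},
  {"travel":[18.7,42.2,0],"roll":0,"jaw":87},
  {"travel":[18.7,42.2,0],"roll":0,"jaw":87},
  {"travel":[18.7,42.2,0],"roll":0,"jaw":87},
  {"travel":[18.7,42.2,0],"roll":0,"jaw":87},
])

```text
clock: 2.1
tool_pos: [0.5104, -0.1092, 0.2484]
orientation: [-180.0, 0.0, 0.0]
force: [0.9, 1.1, 0.0]
opening: 0.0868
gripper_force: 0.0
```

>>> apply_moves([
  {"travel":[18.7,42.2,0],"roll":0,"jaw":87},
  {"travel":[10,10,0],"roll":0,"jaw":60},
  {"travel":[0,0,0],"roll":0,"jaw":60},
  {"travel":[0,0,0],"roll":0,"jaw":60},
])

```text
clock: 2.5
tool_pos: [0.5384, -0.1592, 0.2479]
orientation: [-180.0, 0.1, -0.0]
force: [-0.9, 0.9, -0.0]
opening: 0.0684
gripper_force: 0.0
```

Run:
```python
from h import *
T=tool();print(np.round(T,4), ctrl.get_obs()['clock'])
np.save('C1.npy',cam('wrist')[2])
snap('wrist','w1.png')
```

```text
[[ 1.000e+00 -6.000e-04 -1.300e-03  5.384e-01]
 [-6.000e-04 -1.000e+00  3.000e-04 -1.592e-01]
 [-1.300e-03 -3.000e-04 -1.000e+00  2.479e-01]
 [ 0.000e+00  0.000e+00  0.000e+00  1.000e+00]] 2.5
```

View pics/w1.png

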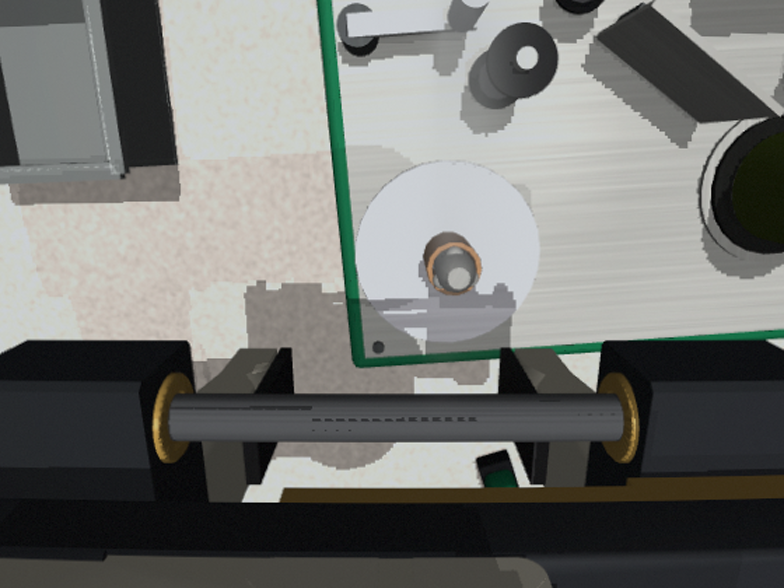

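The wrist view shows the disc centred near (448,251), the core's top ring near (453,267) and the spindle tip near (458,278).

Run:
```python
from h import *
for uv,z in [((448,251),.058),((453.5,267),.098),((458,278),.120)]:
    print(np.round(ray('wrist',np.array([uv])/1.4,z)*1000,1))
```

```text
[[ 548.9 -193.6   58. ]]
[[ 547.2 -192.8   98. ]]
[[ 546.2 -192.9  120. ]]
```

>>> apply_moves([
  {"travel":[8.8,33.8,0],"roll":0,"jaw":60},
  {"travel":[0,0,35],"roll":0,"jaw":60},
  {"travel":[0,0,40],"roll":0,"jaw":60},
  {"travel":[0,0,40],"roll":0,"jaw":60},
  {"travel":[0,0,30],"roll":0,"jaw":60},
  {"travel":[0,0,18],"roll":0,"jaw":60},
  {"travel":[0,0,0],"roll":0,"jaw":25},
  {"travel":[0,0,0],"roll":0,"jaw":25},
  {"travel":[0,0,0],"roll":0,"jaw":25},
  {"travel":[0,0,0],"roll":0,"jaw":25},
])

```text
clock: 3.55
tool_pos: [0.5486, -0.1929, 0.0871]
orientation: [180.0, -0.2, 0.0]
force: [0.2, 0.0, -0.1]
opening: 0.0337
gripper_force: 0.0
```

>>> apply_moves([
  {"travel":[0,0,0],"roll":0,"jaw":25},
  {"travel":[0,0,0],"roll":0,"jaw":25},
  {"travel":[0,0,0],"roll":0,"jaw":25},
  {"travel":[0,0,-5],"roll":0,"jaw":25},
  {"travel":[0,0,-5],"roll":0,"jaw":25},
  {"travel":[0,0,-8],"roll":0,"jaw":25},
  {"travel":[0,0,-10],"roll":0,"jaw":25},
])

```text
clock: 4.25
tool_pos: [0.5475, -0.1931, 0.1139]
orientation: [-180.0, 0.0, 0.0]
force: [1.1, 1.4, -4.0]
opening: 0.0312
gripper_force: 30.0
```

>>> apply_moves([
  {"travel":[0,0,-20],"roll":0,"jaw":25},
  {"travel":[0,0,-30],"roll":0,"jaw":25},
  {"travel":[0,0,-26],"roll":0,"jaw":25},
  {"travel":[16,-37,0],"roll":0,"jaw":25},
  {"travel":[16,-37,0],"roll":0,"jaw":25},
  {"travel":[16,-37,0],"roll":0,"jaw":25},
  {"travel":[16,-37,0],"roll":0,"jaw":25},
  {"travel":[16,-37,0],"roll":0,"jaw":25},
  {"travel":[16,-37,0],"roll":0,"jaw":25},
  {"travel":[12.5,-32,0],"roll":0,"jaw":25},
])

```text
clock: 5.25
tool_pos: [0.6569, 0.0625, 0.1909]
orientation: [180.0, -0.1, 0.1]
force: [0.5, -0.8, -0.0]
opening: 0.0312
gripper_force: 30.0
```

>>> apply_moves([
  {"travel":[0,0,30],"roll":0,"jaw":25},
  {"travel":[0,0,40],"roll":0,"jaw":25},
  {"travel":[0,0,38],"roll":0,"jaw":25},
  {"travel":[0,0,0],"roll":0,"jaw":25},
  {"travel":[0,0,0],"roll":0,"jaw":50},
  {"travel":[0,0,0],"roll":0,"jaw":50},
  {"travel":[0,0,0],"roll":0,"jaw":50},
  {"travel":[0,0,0],"roll":0,"jaw":50},
  {"travel":[0,0,-40],"roll":0,"jaw":50},
  {"travel":[0,0,-50],"roll":0,"jaw":50},
])

```text
clock: 6.25
tool_pos: [0.6547, 0.0603, 0.171]
orientation: [179.9, 0.2, -0.0]
force: [1.4, 1.2, 0.1]
opening: 0.0497
gripper_force: 0.0
```

>>> apply_moves([
  {"travel":[0,0,-30],"roll":0,"jaw":87},
  {"travel":[-30,0,-40],"roll":0,"jaw":87},
  {"travel":[-45,0,0],"roll":0,"jaw":87},
  {"travel":[-30,0,0],"roll":0,"jaw":87},
  {"travel":[0,0,0],"roll":0,"jaw":87},
  {"travel":[0,0,0],"roll":0,"jaw":87},
])

```text
clock: 6.85
tool_pos: [0.5511, 0.0609, 0.2432]
orientation: [-179.9, -0.2, 0.1]
force: [0.2, -0.4, 0.4]
opening: 0.0863
gripper_force: 0.0
```

Run:
```python
from h import *
K,d,E=cam('wrist');np.savez('w2.npz',K=K,d=d,E=E);print(tool()[:3,3])
snap('wrist','w2.png')
```

```text
[0.55107238 0.0609435  0.24324908]
```

View pics/w2.png

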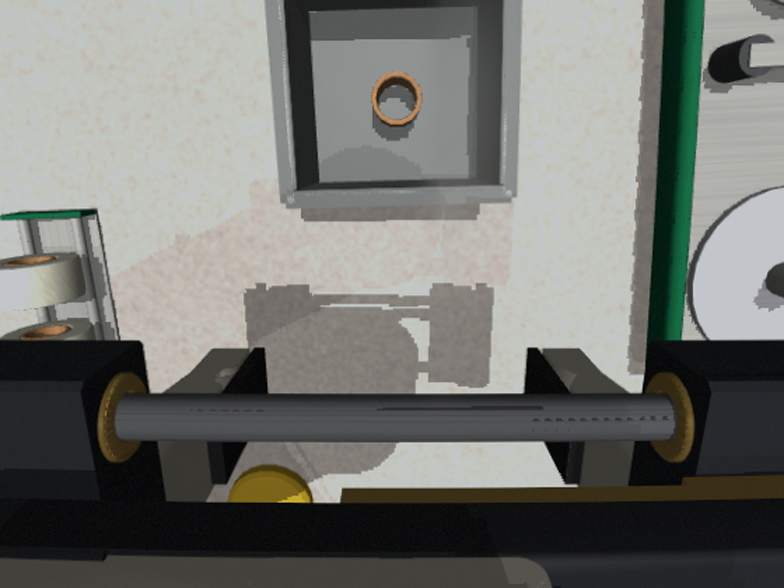

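>>> apply_moves([
  {"travel":[-15,-43,0],"roll":0,"jaw":87},
  {"travel":[-15,-43,0],"roll":0,"jaw":87},
  {"travel":[-15,-43,0],"roll":0,"jaw":87},
  {"travel":[-15,-43,0],"roll":0,"jaw":87},
  {"travel":[-15,-43,0],"roll":0,"jaw":87},
  {"travel":[-10,-27,0],"roll":-2.5,"jaw":87},
  {"travel":[0,0,0],"roll":0,"jaw":87},
  {"travel":[0,0,0],"roll":0,"jaw":87},
])

```text
clock: 7.7
tool_pos: [0.4664, 0.3037, 0.241]
orientation: [179.9, 0.0, 2.6]
force: [-0.7, -0.2, -0.7]
opening: 0.087
gripper_force: 0.0
```

Run:
```python
from h import *
K,d,E=cam('wrist');np.savez('w3.npz',K=K,d=d,E=E);print(tool()[:3,3],ctrl.get_obs()['clock'])
snap('wrist','w3.png')
```

```text
[0.46638763 0.30365059 0.24102538] 7.7
```

View pics/w3.png

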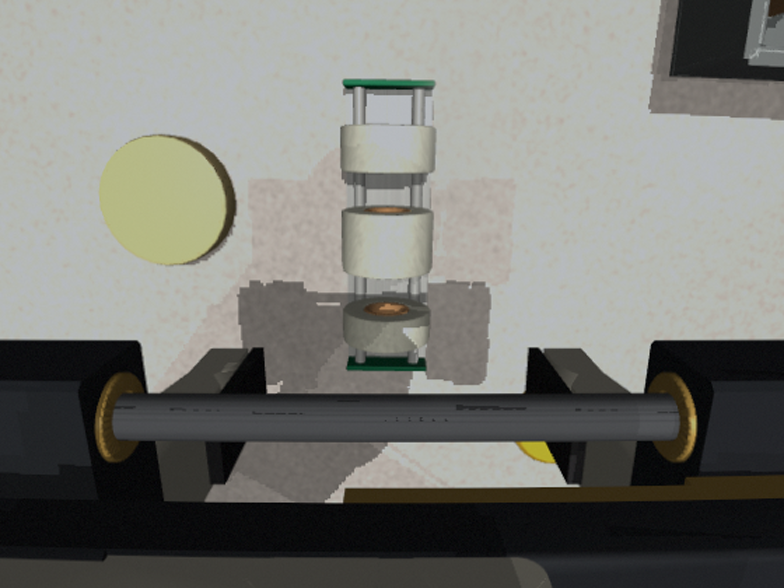

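w2 shows the core standing in the bin, with the rim's near outer corners at (290,208) and (516,201). w3 shows the wide roll in the middle of the cradle: sides at u=342/433, −x top rim at v≈276, +x top rim at v≈217. End plates sit at v≈84 and 365.

Run:
```python
from h import *
def C(f): a=np.load(f); return a['K'],a['d'],a['E']
f=lambda c,L,z:print(np.round(ray('wrist',np.array(L)/1.4,z,C(c))*1000,1).tolist())
f('w3.npz',[(388,276),(387.5,217)],.07)
f('w3.npz',[(342,245),(433,245)],.045)
f('w3.npz',[(389,84),(386.5,363)],.022)
f('w2.npz',[(289,208),(516,201)],.09)
print(np.round(tool()[:3,3]*1000,1))
```

```text
[[464.8, 306.9, 70.0], [500.8, 308.7, 70.0]]
[[478.3, 337.8, 45.0], [480.9, 278.5, 45.0]]
[[581.0, 311.7, 22.0], [386.8, 305.4, 22.0]]
[[593.4, 119.6, 90.0], [597.5, -7.1, 90.0]]
[466.5 302.9 241.1]
```

>>> apply_moves([
  {"travel":[7.2,-4.4,20],"roll":0,"jaw":87},
  {"travel":[0,0,40],"roll":0,"jaw":87},
  {"travel":[0,0,45],"roll":0,"jaw":87},
  {"travel":[0,0,45],"roll":0,"jaw":87},
  {"travel":[0,0,30],"roll":0,"jaw":87},
  {"travel":[0,0,18],"roll":0,"jaw":87},
  {"travel":[0,0,0],"roll":0,"jaw":87},
  {"travel":[0,0,0],"roll":0,"jaw":50},
  {"travel":[0,0,0],"roll":0,"jaw":50},
  {"travel":[0,0,0],"roll":0,"jaw":50},
])

```text
clock: 8.75
tool_pos: [0.4738, 0.308, 0.045]
orientation: [-179.9, -0.1, 2.5]
force: [-0.2, -0.1, 0.0]
opening: 0.0685
gripper_force: 0.0
```

>>> apply_moves([
  {"travel":[0,0,0],"roll":0,"jaw":50},
  {"travel":[0,0,0],"roll":0,"jaw":50},
  {"travel":[0,0,0],"roll":0,"jaw":50},
])

```text
clock: 9.05
tool_pos: [0.4741, 0.3094, 0.045]
orientation: [-179.8, -0.2, 2.6]
force: [-1.4, 5.3, 7.0]
opening: 0.0589
gripper_force: 29.9
```

>>> apply_moves([
  {"travel":[0,0,-10],"roll":0,"jaw":50},
  {"travel":[0,0,-40],"roll":0,"jaw":50},
  {"travel":[0,0,-45],"roll":0,"jaw":50},
  {"travel":[0,0,-35],"roll":0,"jaw":50},
  {"travel":[14.9,42.9,0],"roll":0,"jaw":50},
  {"travel":[14.9,42.9,0],"roll":0,"jaw":50},
  {"travel":[14.9,42.9,0],"roll":0,"jaw":50},
  {"travel":[14.9,42.9,0],"roll":0,"jaw":50},
  {"travel":[14.9,42.9,0],"roll":0,"jaw":50},
  {"travel":[14.9,42.9,0],"roll":0,"jaw":50},
])

```text
clock: 10.05
tool_pos: [0.5732, 0.0519, 0.1738]
orientation: [180.0, 0.1, 2.5]
force: [1.1, 0.2, -0.2]
opening: 0.0593
gripper_force: 29.9
```

>>> apply_moves([
  {"travel":[0,0,20],"roll":0,"jaw":50},
  {"travel":[0,0,20],"roll":0,"jaw":50},
  {"travel":[0,0,0],"roll":0,"jaw":50},
])

```text
clock: 10.35
tool_pos: [0.5712, 0.0525, 0.131]
orientation: [179.9, 0.4, 2.4]
force: [0.7, 0.4, -0.9]
opening: 0.059
gripper_force: 29.9
```

Run:
```python
from h import *
print(tool()[:3,3]); snap('scene','s2.png',3,(160,130,400,330))
```

```text
[0.57117774 0.05253691 0.13102033]
```

View pics/s2.png

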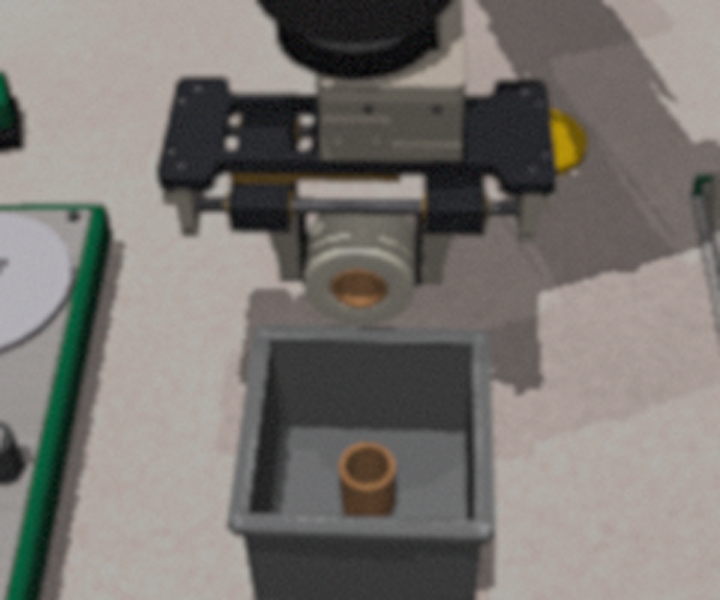

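The scene crop shows the roll level in the grip, its far end over the bin's near rim, with the core standing in the bin. I'll tip the roll over the rim now.

>>> apply_moves([
  {"travel":[4,0,0],"roll":0,"jaw":50},
  {"travel":[0,0,6],"roll":0,"jaw":50},
  {"travel":[-3,0,3],"roll":0,"jaw":50},
  {"travel":[-3,0,3],"roll":0,"jaw":50},
  {"travel":[0,0,0],"roll":0,"jaw":50},
])

```text
clock: 10.9
tool_pos: [0.5725, 0.0546, 0.1225]
orientation: [-180.0, -0.1, 2.6]
force: [1.5, -0.0, 3.4]
opening: 0.0589
gripper_force: 30.0
```

>>> apply_moves([
  {"travel":[-3,0,4],"roll":0,"jaw":50},
  {"travel":[-3,0,4],"roll":0,"jaw":50},
  {"travel":[0,0,0],"roll":0,"jaw":50},
])

```text
clock: 11.2
tool_pos: [0.5658, 0.0542, 0.1142]
orientation: [-180.0, -0.1, 2.5]
force: [0.2, 0.5, 6.1]
opening: 0.0589
gripper_force: 30.0
```

>>> apply_moves([
  {"travel":[-2,0,4],"roll":0,"jaw":50},
  {"travel":[-2,0,4],"roll":0,"jaw":50},
  {"travel":[-2,0,4],"roll":0,"jaw":50},
  {"travel":[0,0,4],"roll":0,"jaw":50},
  {"travel":[0,0,0],"roll":0,"jaw":50},
])

```text
clock: 11.7
tool_pos: [0.5587, 0.0535, 0.0966]
orientation: [180.0, 0.1, 2.5]
force: [0.2, 0.8, -0.7]
opening: 0.0592
gripper_force: 30.0
```

>>> apply_moves([
  {"travel":[0,0,4],"roll":0,"jaw":50},
  {"travel":[0,0,4],"roll":0,"jaw":50},
  {"travel":[0,0,0],"roll":0,"jaw":50},
])

```text
clock: 12.0
tool_pos: [0.5592, 0.0535, 0.0887]
orientation: [180.0, 0.1, 2.5]
force: [-0.6, 0.1, -0.8]
opening: 0.059
gripper_force: 30.0
```

Run:
```python
from h import *
snap('scene','s3.png',3,(160,130,400,330))
```

```text
(no output)
```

View pics/s3.png

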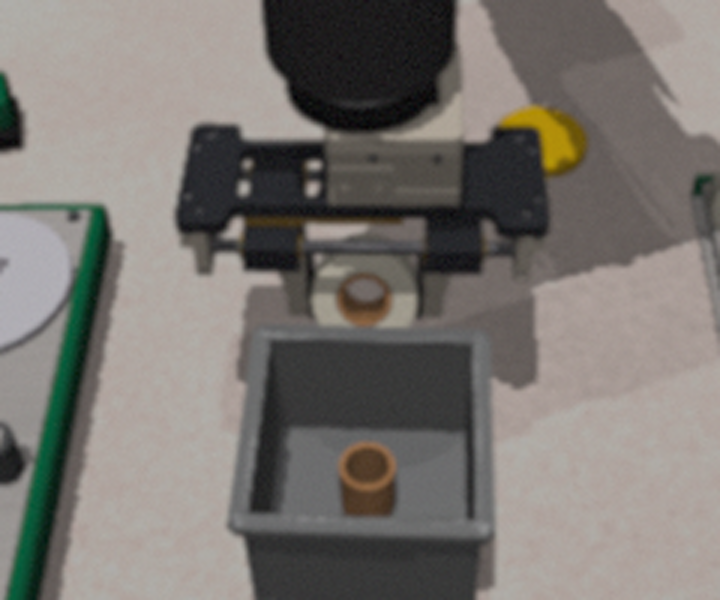

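Run:
```python
from h import *
t=np.linspace(0,2*np.pi,73)
for a in (29,20):
  for th in (30,40,50,60,70):
    r=np.radians(th);ax=np.array([np.cos(r),0,np.sin(r)]);u=np.array([0,1,0]);w=np.cross(ax,u)
    Rz=R.from_euler('z',2.5,degrees=True).as_matrix();ax,u,w=Rz@ax,Rz@u,Rz@w
    piv=np.array([.5592,.0535,.0857])
    out=[]
    for L,rad in((a,.030),(a,.0127),(a-40,.0127)):
        c=piv+ax*L/1000; q=(proj('scene',c+rad*(np.cos(t)[:,None]*u+np.sin(t)[:,None]*w))-[160,130])*3
        out.append((q.min(0).round().astype(int).tolist(),q.max(0).round().astype(int).tolist()))
    print(a,th,out)
```

```text
29 30 [([310, 246], [417, 348]), ([341, 276], [386, 319]), ([344, 256], [387, 297])]
29 40 [([310, 236], [417, 342]), ([341, 266], [386, 311]), ([344, 258], [387, 301])]
29 50 [([310, 226], [417, 334]), ([341, 257], [386, 303]), ([344, 261], [387, 304])]
29 60 [([310, 219], [417, 324]), ([341, 249], [386, 293]), ([344, 265], [387, 307])]
29 70 [([310, 214], [417, 312]), ([341, 242], [386, 283]), ([344, 269], [387, 309])]
20 30 [([311, 242], [417, 342]), ([341, 271], [386, 314]), ([345, 251], [387, 292])]
20 40 [([311, 234], [417, 339]), ([341, 264], [386, 309]), ([345, 256], [387, 298])]
20 50 [([311, 228], [417, 334]), ([341, 258], [386, 303]), ([345, 262], [387, 304])]
20 60 [([311, 223], [417, 327]), ([342, 253], [386, 296]), ([345, 268], [387, 310])]
20 70 [([311, 221], [417, 318]), ([342, 248], [386, 289]), ([344, 275], [387, 314])]
```

The bore projection puts the tilt at only about 30°. The far corner slipped off the rim, so I'll re-engage with more overlap.

>>> apply_moves([
  {"travel":[0,0,-20],"roll":0,"jaw":50},
  {"travel":[0,0,-16],"roll":0,"jaw":50},
  {"travel":[14,0,0],"roll":0,"jaw":50},
  {"travel":[0,0,5],"roll":0,"jaw":50},
  {"travel":[-1.5,0,4],"roll":0,"jaw":50},
  {"travel":[-1.5,0,4],"roll":0,"jaw":50},
  {"travel":[0,0,0],"roll":0,"jaw":50},
])

```text
clock: 12.75
tool_pos: [0.5694, 0.0538, 0.1113]
orientation: [180.0, 0.1, 2.5]
force: [0.2, -0.7, -0.3]
opening: 0.0593
gripper_force: 30.0
```

>>> apply_moves([
  {"travel":[-1,0,3],"roll":0,"jaw":50},
  {"travel":[-1,0,3],"roll":0,"jaw":50},
  {"travel":[0,0,0],"roll":0,"jaw":50},
])

```text
clock: 13.05
tool_pos: [0.5688, 0.0541, 0.1072]
orientation: [180.0, -0.0, 2.5]
force: [-2.4, -0.1, 6.1]
opening: 0.0593
gripper_force: 30.0
```

>>> apply_moves([
  {"travel":[-1,0,4],"roll":0,"jaw":50},
  {"travel":[-1,0,4],"roll":0,"jaw":50},
  {"travel":[0,0,0],"roll":0,"jaw":50},
])

```text
clock: 13.35
tool_pos: [0.5663, 0.0539, 0.099]
orientation: [180.0, 0.0, 2.5]
force: [-4.3, 0.6, 5.2]
opening: 0.0591
gripper_force: 30.0
```

>>> apply_moves([
  {"travel":[-0.5,0,4],"roll":0,"jaw":50},
  {"travel":[-0.5,0,4],"roll":0,"jaw":50},
  {"travel":[0,0,0],"roll":0,"jaw":50},
])

```text
clock: 13.65
tool_pos: [0.5647, 0.0538, 0.0906]
orientation: [180.0, 0.1, 2.5]
force: [-4.7, 0.4, 2.8]
opening: 0.059
gripper_force: 30.0
```

>>> apply_moves([
  {"travel":[0,0,4],"roll":0,"jaw":50},
  {"travel":[0,0,4],"roll":0,"jaw":50},
  {"travel":[0,0,0],"roll":0,"jaw":50},
])

```text
clock: 13.95
tool_pos: [0.5641, 0.0536, 0.0821]
orientation: [180.0, 0.2, 2.5]
force: [-5.4, 0.9, 0.9]
opening: 0.0592
gripper_force: 30.0
```

Run:
```python
from h import *
print(tool()[:3,3]);snap('scene','s4.png',3,(160,130,400,330))
```

```text
[0.56406149 0.05355509 0.0820942 ]
```

View pics/s4.png

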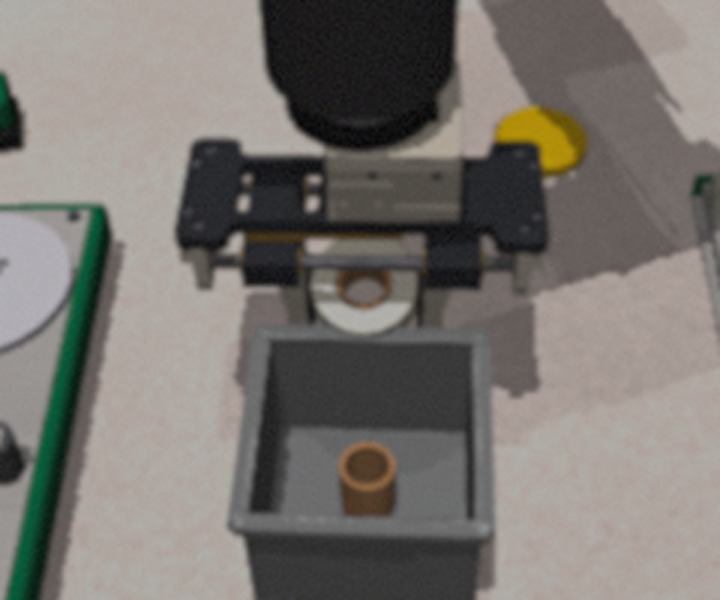

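The face is now foreshortened (bore at (363,287)) and the contact force is nearly horizontal, so the tilt is about 65°. Next I back off and set the rim on the table.

>>> apply_moves([
  {"travel":[-30,0,0],"roll":0,"jaw":50},
  {"travel":[-15,0,0],"roll":0,"jaw":50},
  {"travel":[0,0,25],"roll":0,"jaw":50},
  {"travel":[0,0,15],"roll":0,"jaw":50},
  {"travel":[0,0,8],"roll":0,"jaw":50},
  {"travel":[0,0,4],"roll":0,"jaw":50},
  {"travel":[0,0,0],"roll":0,"jaw":50},
])

```text
clock: 14.7
tool_pos: [0.5208, 0.0519, 0.0303]
orientation: [180.0, 0.0, 2.5]
force: [0.6, -0.4, -0.8]
opening: 0.059
gripper_force: 30.0
```

>>> apply_moves([
  {"travel":[0,0,2],"roll":0,"jaw":50},
  {"travel":[0,0,1],"roll":0,"jaw":50},
  {"travel":[0,0,0],"roll":0,"jaw":50},
])

```text
clock: 15.0
tool_pos: [0.5209, 0.052, 0.0278]
orientation: [-180.0, -0.0, 2.5]
force: [0.1, 0.3, -0.7]
opening: 0.0594
gripper_force: 30.0
```

>>> apply_moves([
  {"travel":[0,0,1.5],"roll":0,"jaw":50},
  {"travel":[0,0,1.5],"roll":0,"jaw":50},
  {"travel":[0,0,0],"roll":0,"jaw":50},
])

```text
clock: 15.3
tool_pos: [0.5206, 0.0519, 0.0244]
orientation: [180.0, 0.0, 2.5]
force: [-0.4, -0.2, -0.5]
opening: 0.059
gripper_force: 30.0
```

>>> apply_moves([
  {"travel":[0,0,0],"roll":0,"jaw":75},
  {"travel":[0,0,0],"roll":0,"jaw":87},
  {"travel":[0,0,0],"roll":0,"jaw":87},
  {"travel":[0,0,0],"roll":0,"jaw":87},
  {"travel":[0,0,-20],"roll":0,"jaw":87},
  {"travel":[0,0,-45],"roll":0,"jaw":87},
  {"travel":[0,0,-50],"roll":0,"jaw":87},
  {"travel":[0,0,-50],"roll":0,"jaw":87},
  {"travel":[-20,0,-50],"roll":0,"jaw":87},
  {"travel":[0,0,0],"roll":0,"jaw":87},
])

```text
clock: 16.3
tool_pos: [0.504, 0.0518, 0.2431]
orientation: [-179.8, -0.6, 2.6]
force: [0.7, -0.2, -0.3]
opening: 0.0872
gripper_force: 0.0
```

>>> apply_moves([
  {"travel":[0,0,0],"roll":0,"jaw":87},
])

```text
clock: 16.4
tool_pos: [0.5023, 0.0514, 0.2376]
orientation: [-179.9, -0.2, 2.5]
force: [-0.1, 0.1, -0.6]
opening: 0.087
gripper_force: 0.0
```

Run:
```python
from h import *
K,d,E=cam('wrist');np.savez('w4.npz',K=K,d=d,E=E);print(tool()[:3,3])
snap('wrist','w4.png')
```

```text
[0.50229539 0.05141194 0.23759322]
```

View pics/w4.png

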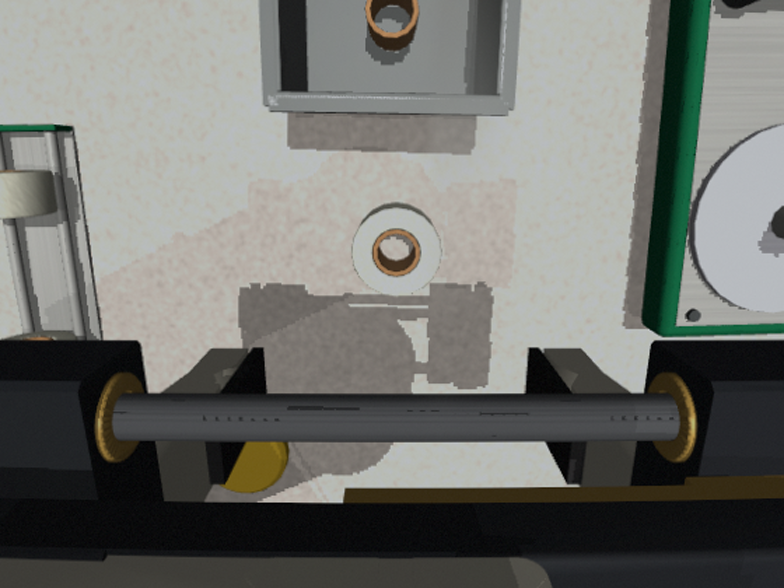

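The roll lies flat, its top face centred near (396,251). I'll refine it and the disc from w1 with the same circle-edge fit, so camera errors cancel.

```bash
cat > fit.py <<'E'
from h import *
from scipy.optimize import minimize
a=np.load('w4.npz');K,d=a['K'],a['d'];E4=a['E'];E1=np.load('C1.npy')
t=np.linspace(0,2*np.pi,241)
def fit(pic,E,c0,z,rad):
    g=cv2.GaussianBlur(cv2.cvtColor(cv2.imread('pics/'+pic),cv2.COLOR_BGR2GRAY),(0,0),1.5).astype(np.float32)
    def ring(c,r):
        P=np.c_[c[0]+r*np.cos(t),c[1]+r*np.sin(t),np.full(t.shape,z)]
        q=(proj('w',P,(K,d,E))*1.4).astype(np.float32)
        return cv2.remap(g,q[:,:1],q[:,1:],cv2.INTER_LINEAR)[:,0]
    def cost(p):
        D=np.abs(ring(p,rad+p[2]+.001)-ring(p,rad+p[2]-.001)); return -np.minimum(D,25).mean()
    best=min((minimize(cost,[c0[0]+i,c0[1]+j,0],method='Nelder-Mead',options=dict(initial_simplex=np.array([[c0[0]+i,c0[1]+j,0],[c0[0]+i+.002,c0[1]+j,0],[c0[0]+i,c0[1]+j+.002,0],[c0[0]+i,c0[1]+j,.001]]),xatol=1e-5)) for i in(-.002,0,.002) for j in(-.002,0,.002)),key=lambda s:s.fun)
    print(pic,rad,z,np.round(best.x*1000,2),round(best.fun,2))
r=ray('w',np.array([(396.5,251)])/1.4,.04,(K,d,E4))[0];print(r)
fit('w4.png',E4,r,.04,.030);fit('w4.png',E4,r,.04,.016);fit('w4.png',E4,r,.04,.0127)
fit('w1.png',E1,(.548,-.1935),.058,.060)
fit('w1.png',E1,(.547,-.193),.098,.016);fit('w1.png',E1,(.546,-.193),.120,.006)
print(tool()[:3,3])
E
python3 fit.py
```

```text
[0.51221513 0.05039642 0.04      ]
w4.png 0.03 0.04 [510.87  50.67  -1.64] -17.0
w4.png 0.016 0.04 [ 5.114e+02  5.092e+01 -2.200e-01] -25.0
w4.png 0.0127 0.04 [511.81  50.09   3.6 ] -25.0
w1.png 0.06 0.058 [ 545.77 -193.69   -1.03] -15.84
w1.png 0.016 0.098 [ 548.64 -194.74   -2.17] -22.87
w1.png 0.006 0.12 [ 5.4708e+02 -1.9409e+02 -1.7000e-01] -25.0
[0.5018506  0.0511548  0.23611092]
```

```bash
sed -i 's/np.minimum(D,25)/np.minimum(D,120)/' fit.py; python3 fit.py
```

```text
[0.51221513 0.05039642 0.04      ]
w4.png 0.03 0.04 [511.3   50.71  -1.23] -26.38
w4.png 0.016 0.04 [5.1125e+02 5.0780e+01 4.2000e-01] -45.64
w4.png 0.0127 0.04 [517.23  51.11  -1.9 ] -47.08
w1.png 0.06 0.058 [ 545.71 -193.36   -0.93] -20.3
w1.png 0.016 0.098 [ 553.4  -189.87   -1.87] -45.49
w1.png 0.006 0.12 [ 5.4615e+02 -1.9354e+02 -1.5000e-01] -55.31
[0.5018506  0.0511548  0.23611092]
```

>>> apply_moves([
  {"travel":[9.4,0.8,20],"roll":0,"jaw":87},
  {"travel":[0,0,45],"roll":0,"jaw":87},
  {"travel":[0,0,45],"roll":0,"jaw":87},
  {"travel":[0,0,45],"roll":0,"jaw":87},
  {"travel":[0,0,30],"roll":0,"jaw":87},
  {"travel":[0,0,17],"roll":0,"jaw":87},
  {"travel":[0,0,0],"roll":0,"jaw":87},
  {"travel":[0,0,0],"roll":0,"jaw":87},
])

```text
clock: 17.25
tool_pos: [0.5111, 0.0504, 0.0331]
orientation: [179.9, 0.1, 2.5]
force: [-0.2, -0.4, 0.6]
opening: 0.0872
gripper_force: 0.0
```

>>> apply_moves([
  {"travel":[0,0,0],"roll":0,"jaw":50},
  {"travel":[0,0,0],"roll":0,"jaw":50},
  {"travel":[0,0,0],"roll":0,"jaw":50},
  {"travel":[0,0,0],"roll":0,"jaw":50},
  {"travel":[0,0,0],"roll":0,"jaw":50},
  {"travel":[0,0,0],"roll":0,"jaw":50},
])

```text
clock: 17.85
tool_pos: [0.512, 0.0509, 0.0347]
orientation: [-180.0, -0.1, 2.5]
force: [-1.7, 0.5, 6.4]
opening: 0.0593
gripper_force: 30.0
```

>>> apply_moves([
  {"travel":[0,0,-20],"roll":0,"jaw":50},
  {"travel":[0,0,-45],"roll":0,"jaw":50},
  {"travel":[0,0,-45],"roll":0,"jaw":50},
  {"travel":[0,0,-37],"roll":0,"jaw":50},
  {"travel":[4,40.9,0],"roll":0,"jaw":50},
  {"travel":[4,40.9,0],"roll":0,"jaw":50},
  {"travel":[4,40.9,0],"roll":0,"jaw":50},
  {"travel":[4,40.9,0],"roll":0,"jaw":50},
  {"travel":[4,40.9,0],"roll":0,"jaw":50},
  {"travel":[4,40.9,0],"roll":0,"jaw":50},
])

```text
clock: 18.85
tool_pos: [0.5462, -0.195, 0.1809]
orientation: [-180.0, 0.0, 2.5]
force: [1.1, 0.4, -1.7]
opening: 0.0591
gripper_force: 30.0
```

>>> apply_moves([
  {"travel":[0,0,0],"roll":0,"jaw":50},
  {"travel":[0,0,0],"roll":0,"jaw":50},
])

```text
clock: 19.05
tool_pos: [0.5458, -0.1943, 0.1804]
orientation: [-180.0, 0.1, 2.4]
force: [-0.2, 0.4, -1.3]
opening: 0.059
gripper_force: 30.0
```

Run:
```python
from h import *
print(tool()[:3,3])
im=[ctrl.snapshot('wrist')[:,:,::-1][150:400,130:430], ctrl.snapshot('scene')[:,:,::-1][130:330,30:270]]
cv2.imwrite('pics/w5.png',np.vstack([cv2.resize(im[0],(420,350)),cv2.resize(im[1],(420,240))[:240]]))
```

```text
[ 0.5458253  -0.19433222  0.18036122]
```

View pics/w5.png

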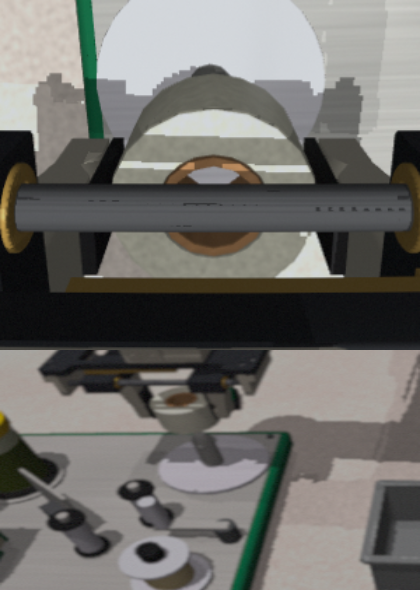

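The roll is level in the grip and the spindle is directly beneath it in both views, so I'm lowering now.

>>> apply_moves([
  {"travel":[0.3,-0.6,15],"roll":0,"jaw":50},
  {"travel":[0,0,8],"roll":0,"jaw":50},
  {"travel":[0,0,5],"roll":0,"jaw":50},
  {"travel":[0,0,4],"roll":0,"jaw":50},
  {"travel":[0,0,4],"roll":0,"jaw":50},
  {"travel":[0,0,0],"roll":0,"jaw":50},
])

```text
clock: 19.75
tool_pos: [0.5465, -0.1926, 0.1446]
orientation: [-180.0, 0.0, 2.5]
force: [0.1, -0.3, -1.8]
opening: 0.059
gripper_force: 30.0
```

>>> apply_moves([
  {"travel":[0,0,2],"roll":0,"jaw":50},
  {"travel":[0,0,2],"roll":0,"jaw":50},
  {"travel":[0,0,0],"roll":0,"jaw":50},
])

```text
clock: 20.05
tool_pos: [0.5465, -0.1928, 0.1408]
orientation: [-180.0, 0.0, 2.5]
force: [-1.0, -0.5, -1.0]
opening: 0.0588
gripper_force: 30.0
```

>>> apply_moves([
  {"travel":[0,0,3],"roll":0,"jaw":50},
  {"travel":[0,0,3],"roll":0,"jaw":50},
  {"travel":[0,0,3],"roll":0,"jaw":50},
  {"travel":[0,0,3],"roll":0,"jaw":50},
  {"travel":[0,0,0],"roll":0,"jaw":50},
])

```text
clock: 20.55
tool_pos: [0.5464, -0.1926, 0.1282]
orientation: [-180.0, 0.0, 2.5]
force: [0.8, 0.5, -3.0]
opening: 0.0591
gripper_force: 30.0
```

>>> apply_moves([
  {"travel":[0,0,4],"roll":0,"jaw":50},
  {"travel":[0,0,4],"roll":0,"jaw":50},
  {"travel":[0,0,4],"roll":0,"jaw":50},
  {"travel":[0,0,4],"roll":0,"jaw":50},
  {"travel":[0,0,4],"roll":0,"jaw":50},
  {"travel":[0,0,4],"roll":0,"jaw":50},
  {"travel":[0,0,4],"roll":0,"jaw":50},
  {"travel":[0,0,0],"roll":0,"jaw":50},
])

```text
clock: 21.35
tool_pos: [0.5461, -0.1926, 0.0999]
orientation: [-180.0, 0.1, 2.5]
force: [1.9, 0.1, -2.7]
opening: 0.0588
gripper_force: 30.0
```

>>> apply_moves([
  {"travel":[0,0,3],"roll":0,"jaw":50},
  {"travel":[0,0,3],"roll":0,"jaw":50},
  {"travel":[0,0,1.5],"roll":0,"jaw":50},
  {"travel":[0,0,0],"roll":0,"jaw":50},
])

```text
clock: 21.75
tool_pos: [0.5461, -0.1927, 0.093]
orientation: [-180.0, 0.1, 2.5]
force: [0.5, -0.4, 0.0]
opening: 0.0592
gripper_force: 30.0
```

>>> apply_moves([
  {"travel":[0,0,1],"roll":0,"jaw":50},
  {"travel":[0,0,1],"roll":0,"jaw":50},
  {"travel":[0,0,0],"roll":0,"jaw":50},
])

```text
clock: 22.05
tool_pos: [0.5465, -0.1928, 0.0926]
orientation: [180.0, -0.0, 2.5]
force: [-3.4, 1.2, 9.2]
opening: 0.0592
gripper_force: 30.0
```

Firm contact at the home height (z stopped at 0.0926 with +9 N). One more press, then release.

>>> apply_moves([
  {"travel":[0,0,1],"roll":0,"jaw":50},
  {"travel":[0,0,1],"roll":0,"jaw":50},
  {"travel":[0,0,0],"roll":0,"jaw":50},
  {"travel":[0,0,0],"roll":0,"jaw":50},
])

```text
clock: 22.45
tool_pos: [0.5467, -0.1929, 0.0926]
orientation: [180.0, -0.1, 2.6]
force: [-9.8, 4.7, 25.6]
opening: 0.0594
gripper_force: 30.0
```

>>> apply_moves([
  {"travel":[0,0,-3],"roll":0,"jaw":87},
  {"travel":[0,0,0],"roll":0,"jaw":87},
  {"travel":[0,0,0],"roll":0,"jaw":87},
  {"travel":[0,0,0],"roll":0,"jaw":87},
  {"travel":[0,0,-30],"roll":0,"jaw":87},
  {"travel":[0,0,-45],"roll":0,"jaw":87},
  {"travel":[0,0,-45],"roll":0,"jaw":87},
  {"travel":[-20,-30,-30],"roll":0,"jaw":87},
  {"travel":[0,0,0],"roll":0,"jaw":87},
  {"travel":[0,0,0],"roll":0,"jaw":87},
])

```text
clock: 23.45
tool_pos: [0.5254, -0.1631, 0.2432]
orientation: [-180.0, -0.1, 2.6]
force: [-0.1, 0.1, -1.5]
opening: 0.0868
gripper_force: 0.0
```

Run:
```python
from h import *
print(tool()[:3,3],ctrl.get_obs()['clock'])
im=[cv2.resize(ctrl.snapshot('wrist')[:,:,::-1],(560,420))[:260], ctrl.snapshot('scene')[:,:,::-1][130:400,0:560]]
K,d,E=cam('wrist')
print(proj('wrist',[[.5462,-.1934,.098],[.5162,-.1934,.098],[.5762,-.1934,.098],[.5462,-.2234,.098],[.5462,-.1634,.098]]).round(1).tolist())
cv2.imwrite('pics/fin.png',np.vstack(im))
```

```text
[ 0.52539321 -0.16314486  0.24321638] 23.45
[[320.8, 178.4], [318.1, 215.7], [323.6, 139.0], [359.5, 180.1], [281.9, 176.7]]
```

View pics/fin.png

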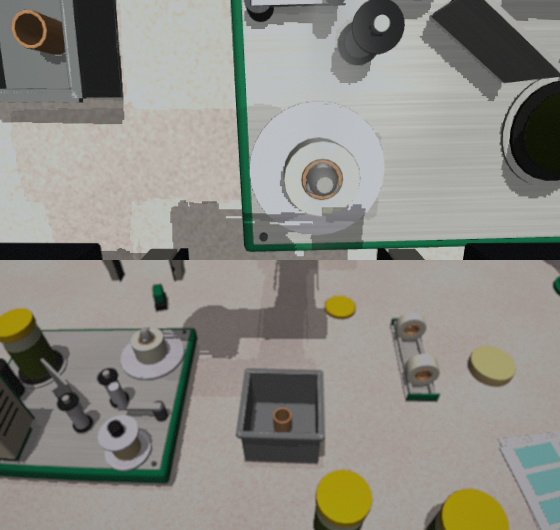

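The picture shows the roll's top rim (284–360, 140–216) matching the projection for fully home. The core is in the bin and the other two rolls are in place.

```bash
python3 -c "
from plant import ctrl
print(ctrl.close_job())"
```

```text
the job is handed in; nothing more can be done
None
```

I handed the job in at about 23.5 s, with no verdict returned: the core is in the scrap bin, the wide roll is pressed home on the spindle and released, and the other two rolls still stand in the cradle.

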